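Clamp a parcel in the labelling fixture

ROBOT

A 6-joint arm with a two-finger parallel gripper is mounted at the origin on the work surface. World frame = base frame: x ahead of the robot, y to its left, z up, the work surface at z = 0. Lengths are in m, angles in rad, forces in N, time in s.
With the tool pointing down it reaches from about 0.3 to 0.75 m from the base axis. Payload 8.5 kg.
Tool frame: the origin (TCP) lies midway between the tips of the shut fingers; the grasp point (between the pads) lies 19 mm behind it; z points along the fingers, y is the direction in which the jaws open and shut (so a half turn about z gives the same grasp; the last joint's range is limited). The gripper opens to 85 mm and grips with 20 to 120 N. Pads are 22 mm wide; open, the fingers measure 114 mm over their backs; the gripper's body (76 mm by 85 mm) begins 54 mm behind the grasp point. The pads swing forward as they close: fully open they stand 13 mm farther back than shut.
Start: joints at [1.093, 0.381, 1.297, -0, 1.464, -0.215], TCP at [0.143, 0.531, 0.205] pointing down, gripper open.
Joint ranges: [-3.11, 3.11], [-0.89, 2.33], [0.22, 2.48], [-1.42, 4.56], [0.17, 2.85], [-2.88, 2.88]. Speed limits (rad/s): [2.39, 2.39, 3.14, 3.14, 3.14, 3.14].

INTERFACE

Orientations are given as a unit quaternion [w, x, y, z].
In Python, from plant import ctrl, vision, workorder gives the robot as it stands.
- The arm moves only by the shell command python3 -m crank 'ROWS' [FORCE]. ROWS is JSON, a list of rows, each an object of numbers: "fingers": the closure, from 0 (fully open) to 1 (shut); "tx", "ty", "tz": the shift along the tool's x, y, z as a fraction of full scale; "rx", "ry", "rz": the turn, a rotation vector about the tool's x, y, z as a fraction of full scale. In form: [{"fingers": .., "tx": .., "ty": .., "tz": .., "rx": .., "ry": .., "rz": ..}, ...]. A call has 1 to 10 rows; each row is the pose to reach, as a shift and turn from the pose commanded when the call began, along the tool's axes at that moment; what a row does not reach only later rows make up. Full scale, the value 1, is 100 mm for a shift and 1.5 rad for a turn. A row lasts 1/8 s, in which the tool goes at most 62.5 mm and 10.7 degrees, less where a joint would pass 70% of its speed; a pose out of reach is approached as far as the arm can. A call with a number of a shift or a turn outside -1 to 1 is refused whole. A call with a gripper value outside its range is refused whole. The fingers move at their own pace and stop on an object; FORCE is the grip in N (left out, the last holds). Time passes only in rows, so rows that repeat a pose let the fingers close. It gives the time, the measured TCP pose, the force and the opening at its end, in the units of the state.
- ctrl.sense(): the state, without advancing time (a new reading comes with each control period).
- vision.camera(name): name is "side" or "top"; returns a dict with "pixels" (400x640x3 uint8, red, green, blue), "mtx" (3x3 intrinsics, pixels), "rvec" (rotation vector, rad) and "tvec" (3), from world to camera coordinates, as OpenCV has them. Camera axes: x right, y down, z forward; pixel columns grow to the right and rows downward; lengths in m; the calibration is good to about 2 mm. A picture is of the moment at which its call begins. There is no depth.
- workorder.hand_in(): hands the job in, once; it reports no verdict.
The state is a dict: "t": time; "qpos": joint angles; "joint_vel": joint speeds; "effort": joint torques, N m; "tcp_pos": TCP position; "tool_rot": TCP orientation; "force": force on the tool from outside, world axes, zero at the start; "ft_torque": the same for the moment, N m; "gripper_width": finger opening in m.
Only numpy, scipy, OpenCV 4.12 (cv2) and the standard library are available. Lean on these libraries where they do the work, as an engineer would, in place of code of your own. Each camera call takes 0.05 s, during which the arm holds its last target.

TASK

Get the small carton in the labelling fixture ready for its label: with the fingertips, push it along between the guide rails until it sits fully home, flat against the end stop, and then flip the hold-down lever over past its centre so that it snaps down and clamps the carton. Only push: do not lift the carton, and leave the other things on the counter where they are.

Things in the scene. Friction and masses are not known exactly. Their poses are not given: they have to be found in the camera images.
- fixture: Labelling fixture fixed to the counter, plywood base 300 x 110 x 12 mm. Origin: centre of its underside; z up; x along the guide, towards stop and lever. Two aluminium rails (tops 26 mm above the counter, x -150 to +30 mm) leave a 70 mm channel centred on y = 0, open at x = -150 mm; its floor is 12 mm above the counter. Two steel cheeks (x 40 to 70, y within 21 mm, 95 mm tall) carry the lever.
- stop_face (a point): Middle of the end stop's face towards the carton, 27 mm above the counter, at x = +30 mm of the fixture. The stop is an aluminium bar across the channel, 12 mm thick, its top 42 mm above the counter.
- carton_mid (a point): Centre of the small cardboard carton in the channel: 80 mm long (its x, along the channel), 64 mm wide, 50 mm high (top 62 mm above the counter), 0.17 to 0.35 kg. It starts 25 to 60 mm short of the stop; fully home, this point is at x = -10 mm of the fixture. It slides with a few newtons.
- hold_lever (a joint): Hold-down lever's angle, rad. 0: open, leaning 40 degrees beyond upright, away from the carton (to the fixture's +x); 0.70: upright; 2.27: level over the carton, foot on its top (clamped); 2.35: limit with no carton under it. An over-centre spring pushes it back open below about 0.7 (under 3 N to overcome at the grip); beyond, it throws the lever down onto the carton and holds it there.
- lever_hinge (a point): Middle of the lever's hinge axis, which runs along the fixture's y, 80 mm above the counter at x = +55 mm of the fixture. The lever is a flat steel bar 16 mm wide (along the axis), 12 mm thick.
- lever_bar (a point): Centre of the black cross-bar grip at the lever's end: a round bar 20 mm in diameter, 48 mm long along the fixture's y, 105 mm from the hinge axis. Open, it is about 160 mm above the counter and at x = +122 mm in the fixture's frame; upright, its top reaches 195 mm; clamped, it is 80 mm above the counter at x = -50 mm.
- press_foot (a point): Centre of the pressing face of the round black rubber foot, 24 mm in diameter, fixed under the lever 60 mm from the hinge; with the lever clamped it presses on the middle of the carton's top, 62 mm above the counter.
- other_carton: Bystander: flat cardboard carton 110 x 70 x 40 mm on the counter beside the fixture. Origin at the centre of its underside.
- tape_roll: Bystander: roll of tan packing tape lying flat, 90 mm in diameter, 24 mm high. Origin at the centre of its underside.
- stamp: Bystander: turned wooden hand stamp standing upright, 40 mm in diameter, 62 mm high. Origin at the centre of its underside.

How it is judged:
By the outcome, as a careful person would: the job done as asked, in the order asked, and still so for the second after the job is handed in, with the robot touching nothing.
It also fails if it takes over 48 s, if anything falls off the work surface, if the arm or the gripper's body presses on something with over 40 N, if the wrist force passes 120 N, or if a joint passes its speed limit or range.

## Working session

There is one attempt and no reset: what is moved stays moved. The work goes in short steps, Python scripts to look and compute and a shell command to move; the robot and the scene stay as the last step left them, time stands still between calls to the robot, and variables do not carry over. Pictures are saved under pics/ and viewed, and the job is handed in when it is done.

```bash
mkdir -p pics; ls; python3 - <<'E'
from plant import ctrl, vision
import cv2
print(ctrl.sense())
for n in("side","top"):
    c=vision.camera(n); cv2.imwrite(f"pics/{n}0.png",c["pixels"][:,:,::-1]); print(n,c["mtx"],c["rvec"],c["tvec"])
E
```

```text
pics
{'t': 0.0, 'qpos': array([ 1.09270114e+00,  3.81214250e-01,  1.29828206e+00,  3.50335431e-05,
        1.46361767e+00, -2.15268606e-01]), 'joint_vel': array([ 1.80661374e-04,  5.21426102e-05,  2.89578081e-04, -2.34613655e-05,
       -7.03063027e-04,  7.39185273e-05]), 'effort': array([-3.50773671e-04, -4.48459375e+01, -2.31271988e+01, -1.68237348e-04,
        4.78648013e-03, -1.70756550e-05]), 'tcp_pos': array([0.1427109 , 0.53080851, 0.20409484]), 'tool_rot': array([-2.74835437e-04,  1.31037212e-01,  9.91377158e-01, -7.09488717e-04]), 'force': array([-0.45413877,  0.5983474 , -0.00188512]), 'ft_torque': array([ 0.00890799, -0.01073189,  0.00670033]), 'gripper_width': 0.08510525584699336}
side [[392.94169192   0.         316.91929519]
 [  0.         392.94169192 202.95665673]
 [  0.           0.           1.        ]] [ 0.31986146 -2.90564833  1.0003702 ] [0.57977797 0.14321236 0.70542902]
top [[374.67537556   0.         317.71292334]
 [  0.         374.67537556 192.63672364]
 [  0.           0.           1.        ]] [ 2.18538086 -2.13826058  0.17300501] [0.00848195 0.61671966 0.71711032]
```

View pics/side0.png

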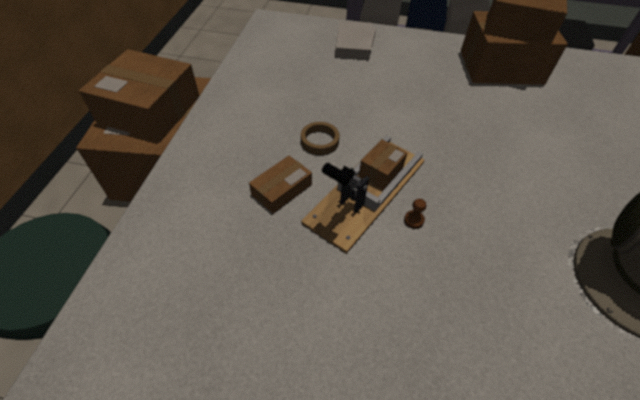

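View pics/top0.png

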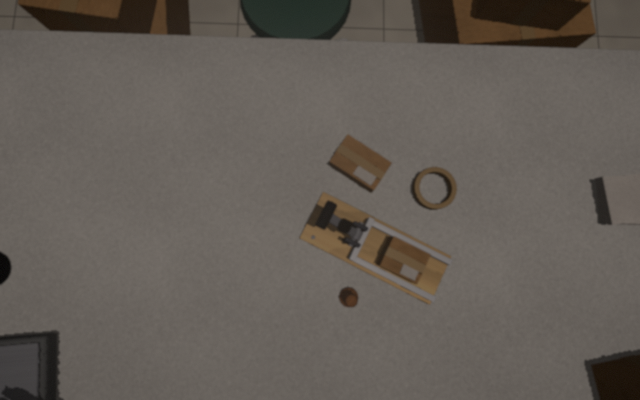

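```bash
cat > h.py <<'E'
import numpy as np, cv2
from plant import ctrl, vision
def grab(n,fn=None):
    c=vision.camera(n)
    if fn: cv2.imwrite(f"pics/{fn}.png",c["pixels"][:,:,::-1])
    return c
def crop(c,fn,x0,y0,x1,y1,s):
    im=c["pixels"][y0:y1,x0:x1,::-1]
    im=cv2.convertScaleAbs(im,alpha=1.5)
    cv2.imwrite(f"pics/{fn}.png",cv2.resize(im,None,fx=s,fy=s,interpolation=cv2.INTER_CUBIC))
def proj(c,P): return cv2.projectPoints(np.array(P,float).reshape(-1,3),c["rvec"],c["tvec"],c["mtx"],None)[0].reshape(-1,2)
def back(c,uv,z):
    R=cv2.Rodrigues(c["rvec"])[0]; o=-R.T@c["tvec"]
    d=R.T@np.linalg.inv(c["mtx"])@np.array([uv[0],uv[1],1.])
    return o+d*(z-o[2])/d[2]
E
python3 - <<'E'
from h import *
c=grab("top"); crop(c,"t1",290,180,460,310,4.7)
print(proj(c,[[0,0,0],[.143,.531,.2],[.5,0,0],[.5,.3,0]]))
c=grab("side"); crop(c,"s1",290,120,440,260,4.2)
print(proj(c,[[0,0,0],[.143,.531,.2],[.5,0,0],[.5,.3,0]]))
E
```

```text
[[322.14456732 514.86004466]
 [-48.22931888 502.59752522]
 [326.55162064 250.6048703 ]
 [182.28498629 247.73657447]]
[[639.87019191 282.72954064]
 [850.92473412 852.90490827]
 [363.84666422 230.92029468]
 [335.6364     395.27597456]]
```

View pics/t1.png

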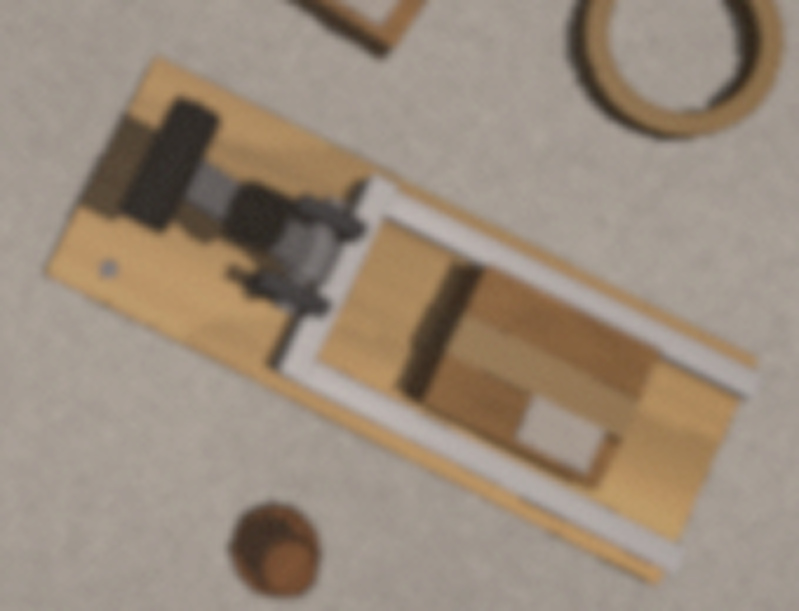

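View pics/s1.png

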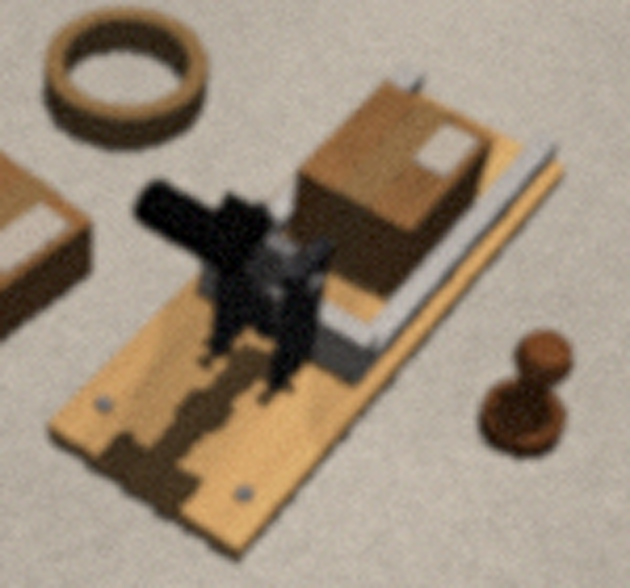

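```bash
cat >> h.py <<'E'
def fx(F,p):
    x,y,a=F; p=np.atleast_2d(p).astype(float); c,s=np.cos(a),np.sin(a)
    return np.c_[x+c*p[:,0]-s*p[:,1],y+s*p[:,0]+c*p[:,1],p[:,2]]
E
python3 - <<'E'
from h import *
from scipy.optimize import least_squares
T=vision.camera("top"); S=vision.camera("side")
t=lambda u,v:(290+u/4.7,180+v/4.7)
s=lambda u,v:(290+u/4.2,120+v/4.2)
for uv in[(155,58),(45,272),(757,360),(660,582)]: print(back(T,t(*uv),.012))
for uv in[(50,428),(238,548),(565,170)]: print(back(S,s(*uv),.012))
# fixture corners: +y side / -y side
obs=[(T,t(155,58),(.15,-.055,.012)),(T,t(45,272),(.15,.055,.012)),(T,t(660,582),(-.15,.055,.012)),(T,t(757,358),(-.15,-.055,.012)),
(S,s(50,428),(.15,-.055,.012)),(S,s(240,548),(.15,.055,.012)),(S,s(565,170),(-.15,.055,.012))]
for sg in(1,-1):
    def f(F): return np.concatenate([proj(c,fx(F,np.array(P)*[1,sg,1]))[0]-uv for c,uv,P in obs])
    best=min((least_squares(f,[.53,-.05,a]) for a in(0,1.5,3,4.5)),key=lambda r:r.cost)
    print(sg,best.x,best.cost,best.fun.round(1))
    if best.cost<60:
        F=best.x; np.save("F.npy",F)
        for P in[(-.15,0,.012),(.122,0,.16),(.055,0,.08),(.03,0,.027)]: print(P,fx(F,P),(proj(T,fx(F,P))-[290,180])*4.7,(proj(S,fx(F,P))-[290,120])*4.2)
        # carton top corners in fixture frame
        def inv(p): 
            d=p[:2]-F[:2];c,s_=np.cos(F[2]),np.sin(F[2]); return c*d[0]+s_*d[1],-s_*d[0]+c*d[1]
        for uv in[(482,266),(660,352),(425,400),(598,485)]: print("car T",inv(back(T,t(*uv),.062)))
        for uv in[(300,172),(390,83),(490,140),(410,230)]: print("car S",inv(back(S,s(*uv),.062)))
        print("bar T", inv(back(T,t(170,160),.165)))
        for uv in [(276,560)]: print("stamp",back(T,t(*uv),.03),inv(back(T,t(*uv),.03)))
E
```

```text
[0.62136448 0.01016857 0.012     ]
[0.5251413 0.0568866 0.012    ]
[ 0.4929888  -0.25832268  0.012     ]
[ 0.39712105 -0.2131549   0.012     ]
[0.62009935 0.01430683 0.012     ]
[0.52501235 0.05820643 0.012     ]
[ 0.3954431  -0.20705835  0.012     ]
1 [ 0.50897211 -0.10028758  1.1287074 ] 5.076380168677564 [-0.7 -0.7 -1.   0.8 -0.4  1.   0.5 -0.3 -1.1 -1.3  0.3  0.4  0.3 -1.7]
(-0.15, 0, 0.012) [[ 0.44479784 -0.23586657  0.012     ]] [[709.24514461 470.59604038]] [[475.10594056 117.2628225 ]]
(0.122, 0, 0.16) [[0.56116719 0.00998333 0.16      ]] [[168.55870065 167.58377013]] [[196.29124637 226.58972165]]
(0.055, 0, 0.08) [[ 0.53250268 -0.05057529  0.08      ]] [[307.85400852 256.49527624]] [[273.81859761 259.73773129]]
(0.03, 0, 0.027) [[ 0.52180697 -0.07317178  0.027     ]] [[344.40555395 285.39773281]] [[292.62195224 301.53965166]]
car T (np.float64(-0.013360763975172912), np.float64(-0.03021386894406884))
car T (np.float64(-0.09440654116908069), np.float64(-0.03119192850516381))
car T (np.float64(-0.015344741677387936), np.float64(0.029826933224515996))
car T (np.float64(-0.09348784589914623), np.float64(0.02916888790692001))
car S (np.float64(-0.013158925839182682), np.float64(-0.028906573291049627))
car S (np.float64(-0.0934119301624462), np.float64(-0.027699289017456892))
car S (np.float64(-0.08947337816112508), np.float64(0.03212253734338813))
car S (np.float64(-0.013958553252691923), np.float64(0.03220165733683858))
bar T (np.float64(0.12278643443967371), np.float64(-0.0022265453901309795))
stamp [ 0.40616609 -0.04417024  0.03      ] (np.float64(0.0067388718889281815), np.float64(0.1169308441561616))
-1 [ 0.49626463 -0.09652992  0.97722191] 9183.355675883888 [-24.1  40.9  29.7 -47.4  17.9 -30.1 -31.6  62.9  39.6  27.7 -46.  -36.1
 -26.6 -18.2]
```

```bash
cat >> h.py <<'E'
from scipy.spatial.transform import Rotation as R_
F=np.load("F.npy")
def inv(p):
    d=np.array(p)[:2]-F[:2];c,s=np.cos(F[2]),np.sin(F[2]); return np.array([c*d[0]+s*d[1],-s*d[0]+c*d[1]])
def rot(s): q=s["tool_rot"]; return R_.from_quat([q[1],q[2],q[3],q[0]])
def need(xyz,yaw=None,label=""):
    s=ctrl.sense(); R=rot(s)
    d=R.inv().apply(np.array(xyz)-s["tcp_pos"])/.1
    tgt=np.array([[np.cos(yaw),np.sin(yaw),0],[np.sin(yaw),-np.cos(yaw),0],[0,0,-1]]).T if yaw is not None else None
    r=(R.inv()*R_.from_matrix(tgt)).as_rotvec()/1.5 if yaw is not None else 0
    print(label,"shift",d.round(3),"rot",np.round(r,3))
def st():
    s=ctrl.sense(); print("t",round(s["t"],2),"tcp",s["tcp_pos"].round(4),"fix",inv(s["tcp_pos"]).round(4),"f",s["force"].round(1),"w",round(s["gripper_width"],3),"q",s["qpos"].round(2),"yaw",np.degrees(np.arctan2(*rot(s).apply([1,0,0])[[1,0]])).round(1))
E
python3 - <<'E'
from h import *
st()
for p in [(.30,.35,.23),(.42,.1,.23),(.453,-.218,.2)]: need(p,F[2],p)
for p in[(-.13,0,.03),(-.061,0,.03),(.165,0,.15)]: print(p,fx(F,p))
E
```

```text
t 0.3 tcp [0.1428 0.531  0.2045] fix [0.414 0.601] f [-0.1  0.3 -0.4] w 0.085 q [ 1.09  0.38  1.3  -0.    1.46 -0.22] yaw 164.9
(0.3, 0.35, 0.23) shift [-1.988 -1.34  -0.254] rot [-0.     0.     1.167]
(0.42, 0.1, 0.23) shift [-3.796 -3.442 -0.253] rot [-0.     0.     1.167]
(0.453, -0.218, 0.2) shift [-4.941 -6.427  0.048] rot [-0.     0.     1.167]
(-0.13, 0, 0.03) [[ 0.45335441 -0.21778937  0.03      ]]
(-0.061, 0, 0.03) [[ 0.48287458 -0.15542304  0.03      ]]
(0.165, 0, 0.15) [[0.57956382 0.04884931 0.15      ]]
```

```bash
python3 -m crank '[{"fingers":0.7,"tx":-0.5,"ty":-0.33,"tz":-0.1,"rz":0.1},{"fingers":0.7,"tx":-1,"ty":-0.67,"tz":-0.25,"rz":0.2},{"fingers":0.7,"tx":-1,"ty":-0.67,"tz":-0.25,"rz":0.3}]' 40; python3 - <<'E'
from h import *
st()
for p in [(.30,.35,.23),(.42,.1,.23),(.453,-.218,.2)]: need(p,F[2],p)
E
```

```text
t 0.3 tcp [0.1428 0.531  0.2045] fix [0.414 0.601] f [-0.1  0.3 -0.4] w 0.085 q [ 1.09  0.38  1.3  -0.    1.46 -0.22] yaw 164.9
(0.3, 0.35, 0.23) shift [-1.988 -1.34  -0.254] rot [-0.     0.     1.167]
(0.42, 0.1, 0.23) shift [-3.796 -3.442 -0.253] rot [-0.     0.     1.167]
(0.453, -0.218, 0.2) shift [-4.941 -6.427  0.048] rot [-0.     0.     1.167]invalid input at $[0]: expected keys fingers, tx, ty, tz, rx, ry, rz
```

All seven keys are needed.

```bash
python3 -m crank '[{"fingers":0.7,"tx":-0.5,"ty":-0.33,"tz":-0.1,"rx":0,"ry":0,"rz":0.1},{"fingers":0.7,"tx":-1,"ty":-0.67,"tz":-0.25,"rx":0,"ry":0,"rz":0.2},{"fingers":0.7,"tx":-1,"ty":-0.67,"tz":-0.25,"rx":0,"ry":0,"rz":0.3}]' 40; python3 - <<'E'
from h import *
st()
for p in [(.30,.35,.23),(.42,.1,.23),(.453,-.218,.2)]: need(p,F[2],p)
E
```

```text
t: 0.68
tcp_pos: [0.2244, 0.4386, 0.2309]
tool_rot: [0.001, 0.353, 0.935, 0.001]
force: [-0.8, 0.1, -0.4]
gripper_width: 0.0321
t 0.68 tcp [0.2244 0.4386 0.2309] fix [0.3653 0.4877] f [-0.8  0.1 -0.4] w 0.032 q [ 0.86  0.26  1.4  -0.    1.48  0.01] yaw 138.6
(0.3, 0.35, 0.23) shift [-1.152 -0.165  0.009] rot [ 0.001 -0.001  0.86 ]
(0.42, 0.1, 0.23) shift [-3.706 -1.247  0.008] rot [ 0.001 -0.001  0.86 ]
(0.453, -0.218, 0.2) shift [-6.056 -3.415  0.305] rot [ 0.001 -0.001  0.86 ]
```

```bash
python3 -m crank '[{"fingers":0.7,"tx":-0.5,"ty":-0.1,"tz":0,"rx":0,"ry":0,"rz":0.12},{"fingers":0.7,"tx":-1,"ty":-0.2,"tz":0,"rx":0,"ry":0,"rz":0.24},{"fingers":0.7,"tx":-1,"ty":-0.2,"tz":0,"rx":0,"ry":0,"rz":0.3}]'; python3 - <<'E'
from h import *
st()
for p in [(.42,.1,.23),(.453,-.218,.2)]: need(p,F[2],p)
E
```

```text
t: 1.05
tcp_pos: [0.2863, 0.3579, 0.2298]
tool_rot: [0.0, 0.553, 0.833, -0.0]
force: [-1.0, 0.2, 0.6]
gripper_width: 0.0258
t 1.05 tcp [0.2863 0.3579 0.2298] fix [0.3189 0.3973] f [-1.   0.2  0.6] w 0.026 q [ 0.64  0.2   1.49 -0.    1.46  0.24] yaw 112.9
(0.42, 0.1, 0.23) shift [-2.896e+00  2.280e-01 -1.000e-03] rot [0.    0.    0.561]
(0.453, -0.218, 0.2) shift [-5.954 -0.706  0.3  ] rot [0.    0.    0.561]
```

```bash
python3 -m crank '[{"fingers":0.7,"tx":-0.5,"ty":0.03,"tz":0,"rx":0,"ry":0,"rz":0.12},{"fingers":0.7,"tx":-1,"ty":0.08,"tz":0,"rx":0,"ry":0,"rz":0.24},{"fingers":0.7,"tx":-1,"ty":0.08,"tz":0,"rx":0,"ry":0,"rz":0.3}]'; python3 - <<'E'
from h import *
st()
for p in [(.42,.1,.23),(.453,-.218,.2)]: need(p,F[2],p)
E
```

```text
t: 1.42
tcp_pos: [0.3329, 0.2691, 0.2298]
tool_rot: [0.0, 0.725, 0.689, -0.0]
force: [-0.1, -0.2, 0.3]
gripper_width: 0.0254
t 1.43 tcp [0.3329 0.2691 0.2298] fix [0.2586 0.3171] f [-0.1 -0.2  0.3] w 0.025 q [ 0.4   0.14  1.56 -0.    1.44  0.45] yaw 87.1
(0.42, 0.1, 0.23) shift [-1.645  0.955 -0.002] rot [0.    0.    0.261]
(0.453, -0.218, 0.2) shift [-4.804  1.444  0.3  ] rot [0.    0.    0.261]
```

```bash
python3 -m crank '[{"fingers":0.7,"tx":-0.5,"ty":0.25,"tz":0,"rx":0,"ry":0,"rz":0.12},{"fingers":0.7,"tx":-1,"ty":0.5,"tz":0,"rx":0,"ry":0,"rz":0.24},{"fingers":0.7,"tx":-1,"ty":0.5,"tz":0,"rx":0,"ry":0,"rz":0.26}]'; python3 - <<'E'
from h import *
st()
for p in [(.42,.1,.23),(.453,-.218,.2)]: need(p,F[2],p)
E
```

```text
t: 1.8
tcp_pos: [0.3786, 0.1667, 0.2297]
tool_rot: [0.0, 0.844, 0.536, -0.0]
force: [0.1, -0.2, 0.1]
gripper_width: 0.0256
t 1.8 tcp [0.3786 0.1667 0.2297] fix [0.1855 0.232 ] f [ 0.1 -0.2  0.1] w 0.026 q [ 0.13  0.12  1.59 -0.    1.43  0.57] yaw 64.8
(0.42, 0.1, 0.23) shift [-0.427  0.658 -0.003] rot [0.    0.    0.002]
(0.453, -0.218, 0.2) shift [-3.164  2.31   0.298] rot [0.    0.    0.002]
```

```bash
python3 -m crank '[{"fingers":0.7,"tx":-0.5,"ty":0.3,"tz":0,"rx":0,"ry":0,"rz":0},{"fingers":0.7,"tx":-1,"ty":0.6,"tz":0,"rx":0,"ry":0,"rz":0}]'
python3 -m crank '[{"fingers":0.7,"tx":-0.5,"ty":0.4,"tz":0,"rx":0,"ry":0,"rz":0},{"fingers":0.7,"tx":-1,"ty":0.8,"tz":0,"rx":0,"ry":0,"rz":0}]'
python3 -m crank '[{"fingers":0.7,"tx":-0.5,"ty":0.4,"tz":0,"rx":0,"ry":0,"rz":0},{"fingers":0.7,"tx":-1,"ty":0.8,"tz":0,"rx":0,"ry":0,"rz":0},{"fingers":0.7,"tx":-1,"ty":0.8,"tz":0,"rx":0,"ry":0,"rz":0}]'
python3 - <<'E'
from h import *
st(); need(fx(F,(-.135,0,.03))[0],F[2])
E
```

```text
t: 2.05
tcp_pos: [0.3898, 0.0529, 0.2298]
tool_rot: [0.0, 0.841, 0.541, 0.0]
force: [1.5, -0.0, 0.3]
gripper_width: 0.026
t: 2.3
tcp_pos: [0.4202, -0.0691, 0.23]
tool_rot: [0.0, 0.842, 0.54, 0.0]
force: [1.2, -0.2, -0.2]
gripper_width: 0.0257
t: 2.68
tcp_pos: [0.4515, -0.1948, 0.2289]
tool_rot: [-0.0, 0.843, 0.538, -0.0]
force: [0.3, 0.8, -0.6]
gripper_width: 0.0259
t 2.67 tcp [ 0.4515 -0.1948  0.2289] fix [-0.11    0.0116] f [ 0.3  0.8 -0.6] w 0.026 q [-0.65  0.26  1.41 -0.    1.48 -0.21] yaw 65.1
 shift [-0.251  0.115  1.989] rot [-0.001 -0.     0.005]
```

```bash
python3 -m crank '[{"fingers":0.7,"tx":-0.25,"ty":0.11,"tz":0,"rx":0,"ry":0,"rz":0},{"fingers":0.7,"tx":-0.25,"ty":0.11,"tz":0.5,"rx":0,"ry":0,"rz":0},{"fingers":0.7,"tx":-0.25,"ty":0.11,"tz":1,"rx":0,"ry":0,"rz":0},{"fingers":0.7,"tx":-0.25,"ty":0.11,"tz":1,"rx":0,"ry":0,"rz":0}]'
python3 - <<'E'
from h import *
st(); need(fx(F,(-.135,0,.03))[0],F[2])
c=grab("side"); crop(c,"s2",280,90,460,260,4)
c=grab("top"); crop(c,"t2",290,180,470,310,4.4)
E
```

```text
t: 3.18
tcp_pos: [0.4492, -0.2171, 0.1277]
tool_rot: [-0.003, 0.842, 0.54, -0.001]
force: [0.7, 0.2, -0.1]
gripper_width: 0.0256
t 3.17 tcp [ 0.4492 -0.2171  0.1277] fix [-0.1312  0.0041] f [ 0.7  0.2 -0.1] w 0.026 q [-0.69  0.37  1.56  0.    1.22 -0.26] yaw 65.3
 shift [-0.041  0.047  0.976] rot [-0.004 -0.001  0.008]
```

View pics/s2.png

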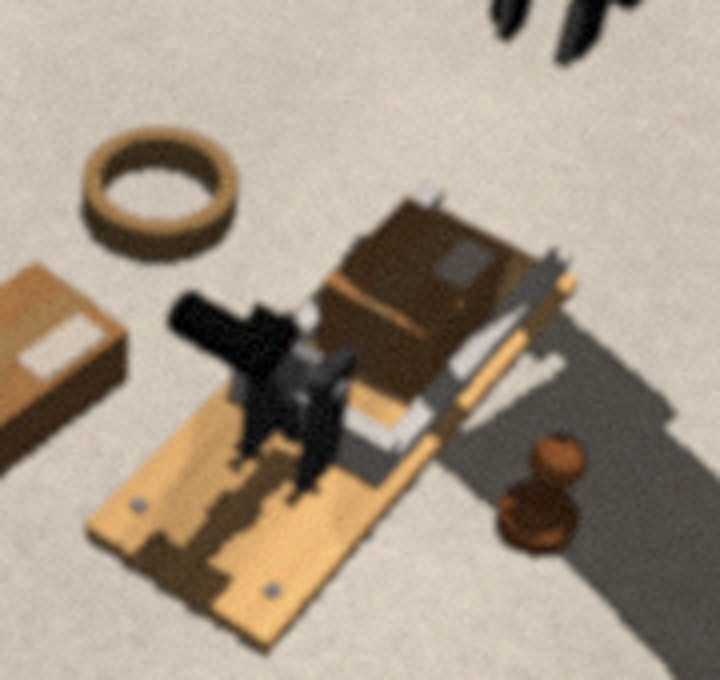

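View pics/t2.png

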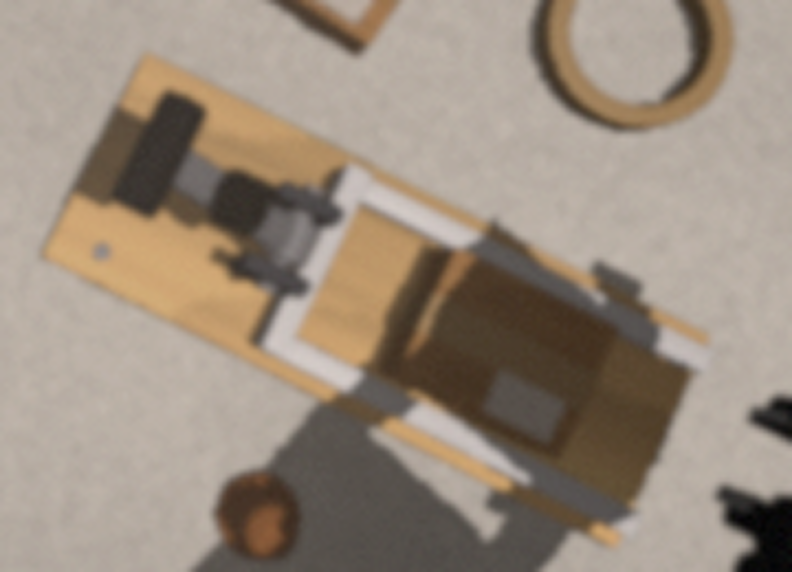

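The side view shows both fingertips at (510,30) and (570,55), behind the carton's open end. The top view shows them at the channel mouth (735–790, 410–500), straddling its axis. The carton hasn't moved. Next I lower the fingers.

```bash
python3 -m crank '[{"fingers":0.7,"tx":-0.04,"ty":0.05,"tz":0.4,"rx":0,"ry":0,"rz":0.005},{"fingers":0.7,"tx":-0.04,"ty":0.05,"tz":0.8,"rx":0,"ry":0,"rz":0.005},{"fingers":0.7,"tx":-0.04,"ty":0.05,"tz":0.98,"rx":0,"ry":0,"rz":0.005},{"fingers":0.7,"tx":-0.04,"ty":0.05,"tz":0.98,"rx":0,"ry":0,"rz":0.005}]'
python3 - <<'E'
from h import *
st(); need(fx(F,(-.061,0,.03))[0],F[2])
c=grab("side"); crop(c,"s3",280,90,460,260,4)
E
```

```text
t: 3.78
tcp_pos: [0.454, -0.2255, 0.0328]
tool_rot: [0.001, 0.844, 0.536, 0.0]
force: [0.4, 0.5, 0.0]
gripper_width: 0.0254
t 3.77 tcp [ 0.454  -0.2255  0.0328] fix [-0.1367 -0.0039] f [0.4 0.5 0. ] w 0.025 q [-0.69  0.51  1.66  0.    0.97 -0.26] yaw 64.9
 shift [ 0.757 -0.037  0.028] rot [0.001 0.    0.002]
```

View pics/s3.png

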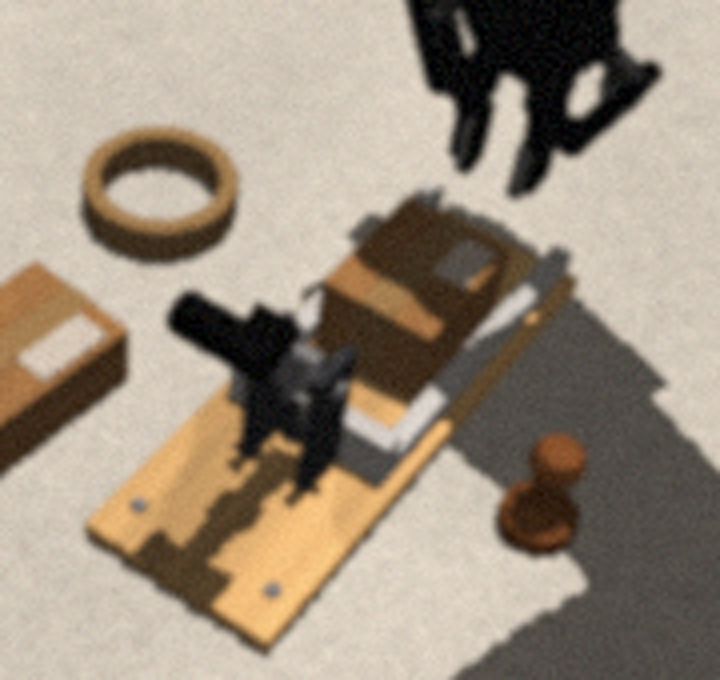

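```bash
python3 - <<'E'
from h import *
c=vision.camera("side")
s=ctrl.sense()
for P in [(-.137,-.004,.033),(-.137,.013,.038),(-.137,-.013,.038),(-.15,0,.012)]: print((proj(c,fx(F,P))-[280,90])*4)
for uv in[(465,170),(520,195)]:
  print([ (z,inv(back(c,(280+uv[0]/4,90+uv[1]/4),z)).round(3)) for z in (.033,.05,.08)])
E
```

```text
[[481.6581192  213.89225499]]
[[510.44853027 220.71413284]]
[[469.15654979 200.15837081]]
[[492.48184815 231.67887857]]
[(0.033, array([-0.162, -0.029])), (0.05, array([-0.144, -0.022])), (0.08, array([-0.112, -0.009]))]
[(0.033, array([-0.164,  0.005])), (0.05, array([-0.145,  0.011])), (0.08, array([-0.113,  0.023]))]
```

```bash
python3 -m crank '[{"fingers":0.7,"tx":0,"ty":-0.04,"tz":0.14,"rx":0,"ry":0,"rz":0},{"fingers":0.7,"tx":0,"ty":-0.04,"tz":0.14,"rx":0,"ry":0,"rz":0},{"fingers":0.7,"tx":0.1,"ty":-0.04,"tz":0.14,"rx":0,"ry":0,"rz":0},{"fingers":0.7,"tx":0.2,"ty":-0.04,"tz":0.14,"rx":0,"ry":0,"rz":0},{"fingers":0.7,"tx":0.2,"ty":-0.04,"tz":0.14,"rx":0,"ry":0,"rz":0}]'
python3 - <<'E'
from h import *
st(); need(fx(F,(-.061,0,.02))[0],F[2])
c=grab("side"); crop(c,"s4",280,90,460,260,4)
E
```

```text
t: 4.5
tcp_pos: [0.4586, -0.2048, 0.0181]
tool_rot: [0.0, 0.844, 0.537, 0.0]
force: [-0.5, -0.2, 0.2]
gripper_width: 0.0256
t 4.5 tcp [ 0.4586 -0.2048  0.0181] fix [-0.116   0.0008] f [-0.5 -0.2  0.2] w 0.026 q [-0.66  0.52  1.69  0.    0.93 -0.22] yaw 64.9
 shift [ 0.55   0.01  -0.019] rot [0.    0.    0.003]
```

View pics/s4.png

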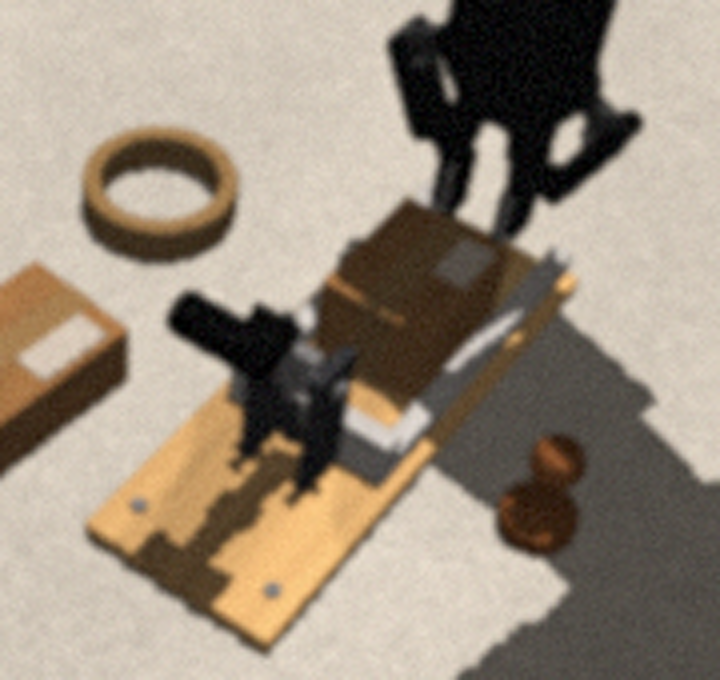

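The tips at (450,205) and (505,235) are inside the channel mouth, just behind the carton. Now I push gently.

```bash
python3 -m crank '[{"fingers":0.7,"tx":0.06,"ty":0.01,"tz":0,"rx":0,"ry":0,"rz":0},{"fingers":0.7,"tx":0.12,"ty":0.01,"tz":0,"rx":0,"ry":0,"rz":0},{"fingers":0.7,"tx":0.18,"ty":0.01,"tz":0,"rx":0,"ry":0,"rz":0},{"fingers":0.7,"tx":0.24,"ty":0.01,"tz":0,"rx":0,"ry":0,"rz":0},{"fingers":0.7,"tx":0.3,"ty":0.01,"tz":0,"rx":0,"ry":0,"rz":0},{"fingers":0.7,"tx":0.36,"ty":0.01,"tz":0,"rx":0,"ry":0,"rz":0},{"fingers":0.7,"tx":0.42,"ty":0.01,"tz":0,"rx":0,"ry":0,"rz":0}]'
python3 - <<'E'
from h import *
st(); need(fx(F,(-.061,0,.018))[0],F[2])
c=grab("side"); crop(c,"s5",280,90,460,260,4)
E
```

```text
t: 5.42
tcp_pos: [0.4771, -0.1676, 0.0177]
tool_rot: [-0.0, 0.844, 0.536, -0.0]
force: [-1.3, -1.9, 0.0]
gripper_width: 0.0259
t 5.42 tcp [ 0.4771 -0.1676  0.0177] fix [-0.0745  0.    ] f [-1.3 -1.9  0. ] w 0.026 q [-0.57  0.53  1.68 -0.    0.93 -0.13] yaw 64.8
 shift [ 0.135  0.001 -0.003] rot [-0.     0.     0.002]
```

View pics/s5.png

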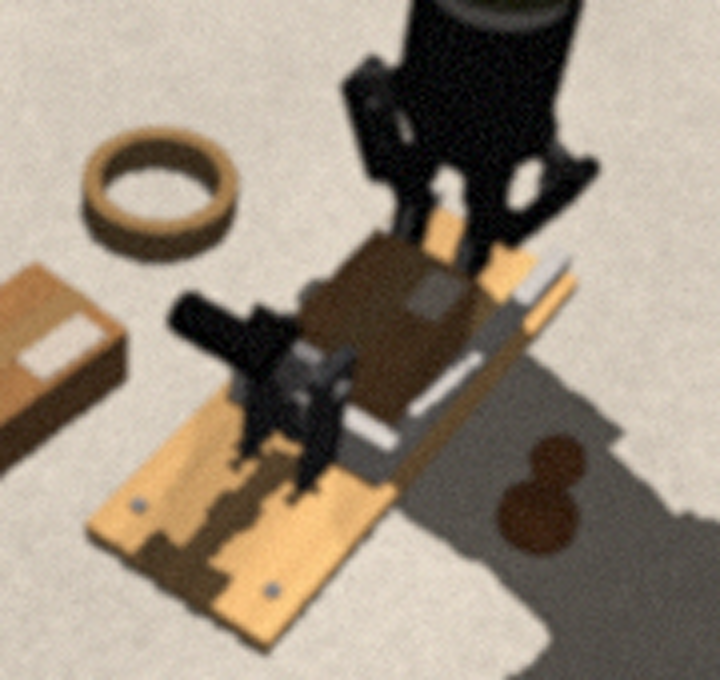

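The carton follows squarely under about 2.3 N, and about 13 mm remains. I go on in small steps.

```bash
python3 -m crank '[{"fingers":0.7,"tx":0.03,"ty":0,"tz":0,"rx":0,"ry":0,"rz":0},{"fingers":0.7,"tx":0.06,"ty":0,"tz":0,"rx":0,"ry":0,"rz":0},{"fingers":0.7,"tx":0.09,"ty":0,"tz":0,"rx":0,"ry":0,"rz":0},{"fingers":0.7,"tx":0.11,"ty":0,"tz":0,"rx":0,"ry":0,"rz":0}]'
python3 -m crank '[{"fingers":0.7,"tx":0.01,"ty":0,"tz":0,"rx":0,"ry":0,"rz":0},{"fingers":0.7,"tx":0.02,"ty":0,"tz":0,"rx":0,"ry":0,"rz":0}]'
python3 -m crank '[{"fingers":0.7,"tx":0.01,"ty":0,"tz":0,"rx":0,"ry":0,"rz":0},{"fingers":0.7,"tx":0.01,"ty":0,"tz":0,"rx":0,"ry":0,"rz":0}]'
python3 -c "
from h import *
st()"
```

```text
t: 5.98
tcp_pos: [0.4816, -0.1579, 0.0177]
tool_rot: [0.0, 0.844, 0.536, 0.0]
force: [-1.5, -1.3, -0.6]
gripper_width: 0.0257
t: 6.22
tcp_pos: [0.4824, -0.1562, 0.0177]
tool_rot: [0.0, 0.844, 0.536, -0.0]
force: [-0.6, -1.5, 0.2]
gripper_width: 0.0256
t: 6.48
tcp_pos: [0.4829, -0.1552, 0.0177]
tool_rot: [-0.0, 0.844, 0.536, 0.0]
force: [-0.0, -0.8, -0.4]
gripper_width: 0.0255
t 6.47 tcp [ 0.4829 -0.1552  0.0177] fix [-0.0608  0.0001] f [-0.  -0.8 -0.4] w 0.026 q [-0.54  0.53  1.67  0.    0.93 -0.11] yaw 64.8
```

Not yet against the stop. I keep going in steps of 1 to 2 mm until the force rises.

```bash
python3 -m crank '[{"fingers":0.7,"tx":0.01,"ty":0,"tz":0,"rx":0,"ry":0,"rz":0},{"fingers":0.7,"tx":0.02,"ty":0,"tz":0,"rx":0,"ry":0,"rz":0}]'
python3 -m crank '[{"fingers":0.7,"tx":0.01,"ty":0,"tz":0,"rx":0,"ry":0,"rz":0},{"fingers":0.7,"tx":0.02,"ty":0,"tz":0,"rx":0,"ry":0,"rz":0}]'
python3 - <<'E'
from h import *
st()
c=grab("side"); crop(c,"s6",280,90,460,260,4)
c=grab("top"); crop(c,"t6",290,180,470,310,4.4)
E
```

```text
t: 6.72
tcp_pos: [0.4833, -0.1542, 0.0178]
tool_rot: [0.0, 0.844, 0.536, -0.001]
force: [-6.5, -8.7, 3.3]
gripper_width: 0.0261
t: 6.98
tcp_pos: [0.4832, -0.154, 0.018]
tool_rot: [0.001, 0.844, 0.536, -0.002]
force: [-14.3, -18.4, 5.5]
gripper_width: 0.0256
t 6.97 tcp [ 0.4832 -0.154   0.018 ] fix [-0.0596  0.0003] f [-14.3 -18.4   5.5] w 0.026 q [-0.54  0.53  1.67 -0.01  0.94 -0.1 ] yaw 64.9
```

View pics/s6.png

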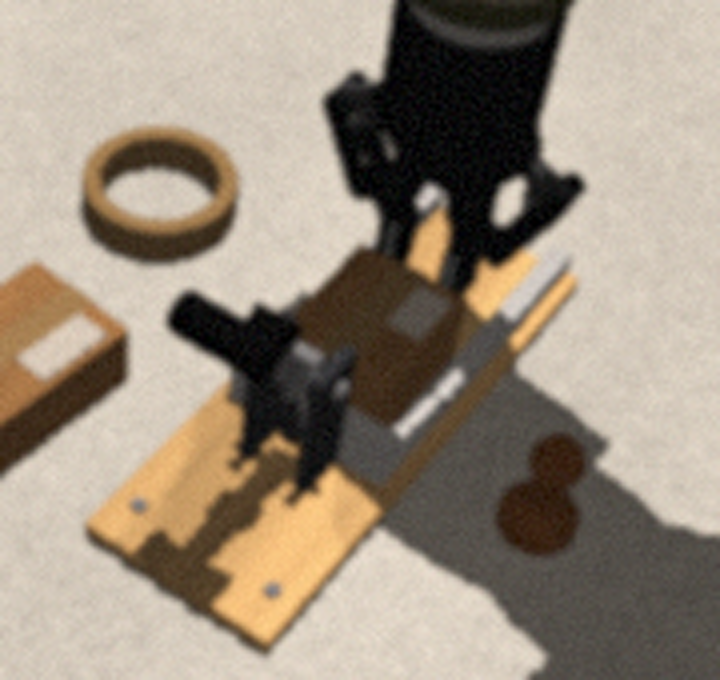

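View pics/t6.png

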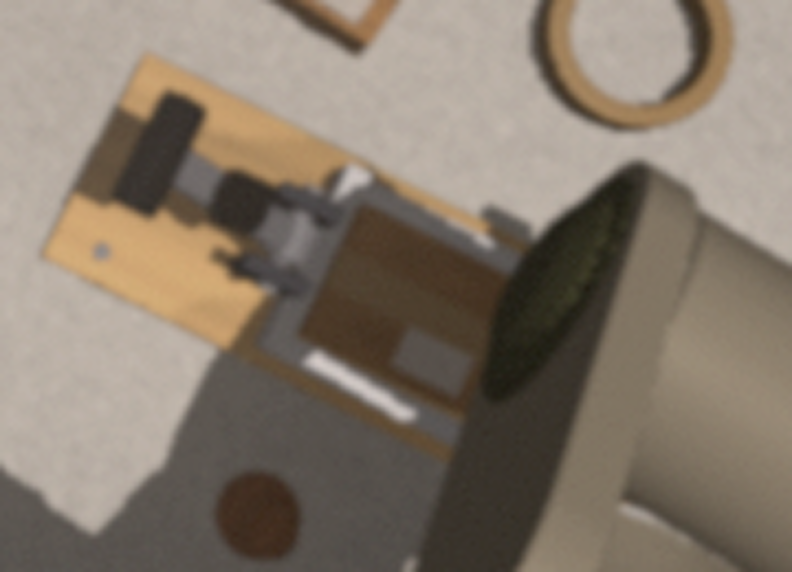

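Both views show the carton against the stop: its front top edge is at the stop bar at (300–370, 205–330) in the top view. The force rose to about 23 N with the TCP at -0.060, so the carton is home. Next I back off, rise and shut the fingers.

```bash
python3 -m crank '[{"fingers":0.7,"tx":-0.1,"ty":0,"tz":0,"rx":0,"ry":0,"rz":0},{"fingers":0.7,"tx":-0.35,"ty":0,"tz":0,"rx":0,"ry":0,"rz":0},{"fingers":0.7,"tx":-0.35,"ty":0,"tz":0,"rx":0,"ry":0,"rz":0},{"fingers":1,"tx":-0.35,"ty":0,"tz":-0.5,"rx":0,"ry":0,"rz":0},{"fingers":1,"tx":-0.35,"ty":0,"tz":-1,"rx":0,"ry":0,"rz":0}]'
python3 -m crank '[{"fingers":1,"tx":0,"ty":0,"tz":-0.5,"rx":0,"ry":0,"rz":0},{"fingers":1,"tx":0,"ty":0,"tz":-1,"rx":0,"ry":0,"rz":0},{"fingers":1,"tx":0,"ty":0,"tz":-1,"rx":0,"ry":0,"rz":0}]'
python3 - <<'E'
from h import *
st(); need(fx(F,(.17,0,.24))[0],F[2])
c=grab("side"); crop(c,"s7",280,90,460,260,4)
E
```

```text
t: 7.7
tcp_pos: [0.4696, -0.1824, 0.1187]
tool_rot: [-0.001, 0.844, 0.536, -0.0]
force: [0.4, 0.0, -0.1]
gripper_width: 0.0001
t: 8.07
tcp_pos: [0.4711, -0.1833, 0.2211]
tool_rot: [0.003, 0.844, 0.536, 0.002]
force: [0.2, 0.0, 0.4]
gripper_width: -0.0003
t 8.07 tcp [ 0.4711 -0.1833  0.2211] fix [-0.0912 -0.0013] f [0.2 0.  0.4] w -0.0 q [-0.61  0.29  1.39  0.    1.46 -0.17] yaw 64.9
 shift [ 2.612 -0.003 -0.19 ] rot [0.005 0.    0.002]
```

View pics/s7.png

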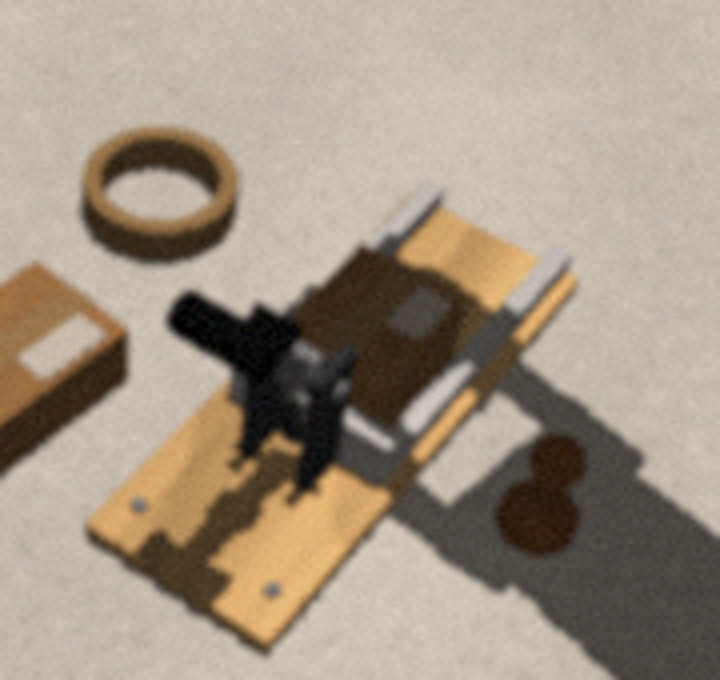

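The carton stayed put against the stop, with its back top corner at (365,250) and its label at (420,310), as before. Now I travel over to the lever's far side.

```bash
python3 -m crank '[{"fingers":1,"tx":0.4,"ty":0,"tz":-0.25,"rx":0,"ry":0,"rz":0},{"fingers":1,"tx":1,"ty":0,"tz":-0.25,"rx":0,"ry":0,"rz":0}]'
python3 -m crank '[{"fingers":1,"tx":0.5,"ty":0,"tz":0,"rx":0,"ry":0,"rz":0},{"fingers":1,"tx":1,"ty":0,"tz":0,"rx":0,"ry":0,"rz":0}]'
python3 -m crank '[{"fingers":1,"tx":0.5,"ty":0,"tz":0,"rx":0,"ry":0,"rz":0},{"fingers":1,"tx":0.65,"ty":0,"tz":0,"rx":0,"ry":0,"rz":0},{"fingers":1,"tx":0.65,"ty":0,"tz":0,"rx":0,"ry":0,"rz":0}]'
python3 - <<'E'
from h import *
st(); need(fx(F,(.17,0,.145))[0],F[2])
c=grab("top"); crop(c,"t8",240,150,430,300,4)
E
```

```text
t: 8.38
tcp_pos: [0.5127, -0.0923, 0.2426]
tool_rot: [0.0, 0.845, 0.535, 0.0]
force: [0.4, 0.2, 0.5]
gripper_width: 0.0002
t: 8.62
tcp_pos: [0.5547, -0.0001, 0.2408]
tool_rot: [-0.001, 0.844, 0.536, -0.001]
force: [0.7, -0.1, 0.7]
gripper_width: 0.0001
t: 9.0
tcp_pos: [0.5821, 0.057, 0.2413]
tool_rot: [-0.001, 0.844, 0.537, -0.001]
force: [-0.4, 0.3, -0.8]
gripper_width: 0.0001
t 9.0 tcp [0.5821 0.057  0.2413] fix [0.1735 0.0012] f [-0.4  0.3 -0.8] w 0.0 q [-0.1   0.42  1.12 -0.    1.6   0.33] yaw 64.9
 shift [-0.034  0.014  0.963] rot [-0.002  0.001  0.003]
```

View pics/t8.png

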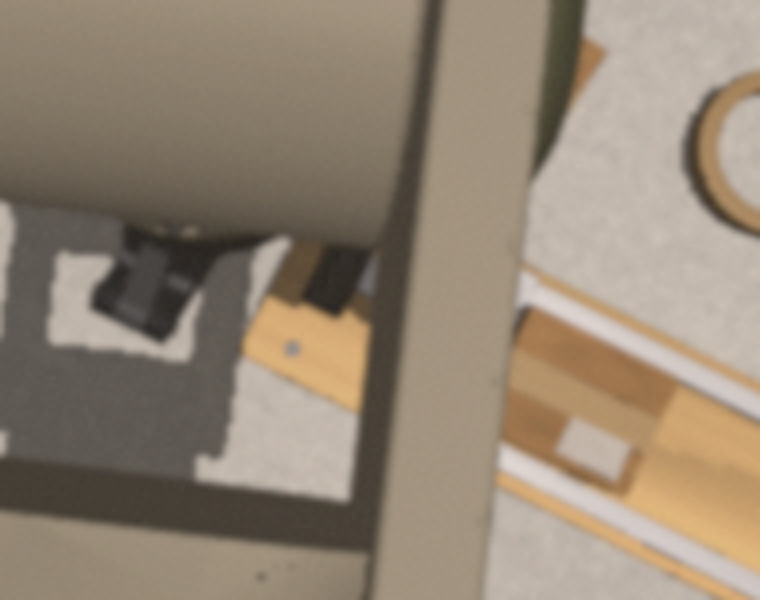

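The finger is beyond the lever bar on the +x side with a clear gap (bar end at (335,285)). The carton is in view at right, unmoved. Now I lower and push.

```bash
python3 -m crank '[{"fingers":1,"tx":0,"ty":0.01,"tz":0.4,"rx":0,"ry":0,"rz":0},{"fingers":1,"tx":0,"ty":0.01,"tz":0.8,"rx":0,"ry":0,"rz":0},{"fingers":1,"tx":0,"ty":0.01,"tz":0.95,"rx":0,"ry":0,"rz":0},{"fingers":1,"tx":0,"ty":0.01,"tz":0.95,"rx":0,"ry":0,"rz":0}]'
python3 - <<'E'
from h import *
st()
c=grab("side"); crop(c,"s9",270,70,450,260,3.1)
E
```

```text
t: 9.55
tcp_pos: [0.5832, 0.0552, 0.1477]
tool_rot: [-0.0, 0.845, 0.535, -0.0]
force: [0.3, -0.5, -0.6]
gripper_width: 0.0002
t 9.55 tcp [0.5832 0.0552 0.1477] fix [ 0.1723 -0.0005] f [ 0.3 -0.5 -0.6] w 0.0 q [-0.11  0.49  1.29 -0.    1.37  0.33] yaw 64.8
```

View pics/s9.png

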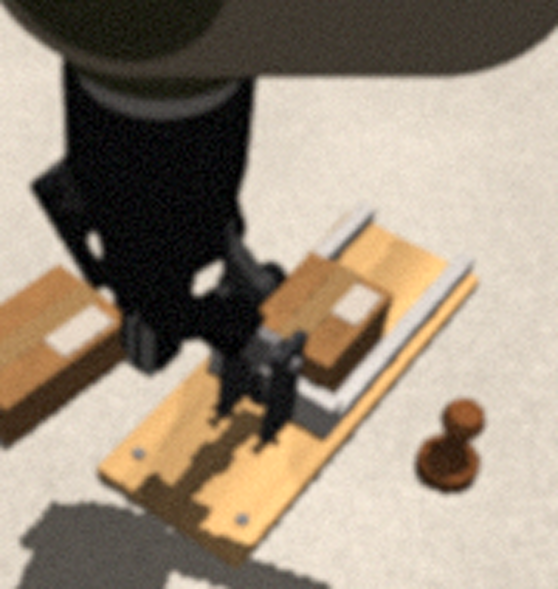

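The fingertips at (150,355) are on the bar's far side, clear of it, and the carton is flush with the stop. Now I push along tool -x.

```bash
python3 -m crank '[{"fingers":1,"tx":-0.1,"ty":0,"tz":0,"rx":0,"ry":0,"rz":0},{"fingers":1,"tx":-0.2,"ty":0,"tz":0,"rx":0,"ry":0,"rz":0},{"fingers":1,"tx":-0.3,"ty":0,"tz":0,"rx":0,"ry":0,"rz":0},{"fingers":1,"tx":-0.4,"ty":0,"tz":0,"rx":0,"ry":0,"rz":0},{"fingers":1,"tx":-0.5,"ty":0,"tz":0,"rx":0,"ry":0,"rz":0},{"fingers":1,"tx":-0.6,"ty":0,"tz":0,"rx":0,"ry":0,"rz":0}]'
python3 - <<'E'
from h import *
st()
c=grab("side"); crop(c,"s10",270,70,450,260,3.1)
E
```

```text
t: 10.35
tcp_pos: [0.5575, 0.0011, 0.1477]
tool_rot: [0.0, 0.844, 0.536, 0.0]
force: [-0.7, 0.7, -1.0]
gripper_width: 0.0002
t 10.35 tcp [0.5575 0.0011 0.1477] fix [ 0.1124 -0.0005] f [-0.7  0.7 -1. ] w 0.0 q [-0.21  0.44  1.37  0.    1.33  0.23] yaw 64.8
```

View pics/s10.png

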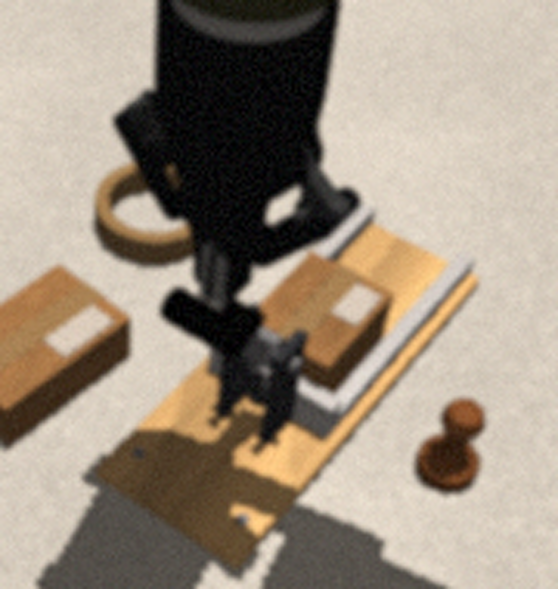

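```bash
python3 - <<'E'
from h import *
c=vision.camera("side")
R=cv2.Rodrigues(c["rvec"])[0]; o=-R.T@c["tvec"]; print("cam",o,inv(o))
for n,P in dict(bar_open=(.122,0,.16),be1=(.122,-.024,.16),be2=(.122,.024,.16),bar_mid=(.091,0,.179),bm1=(.091,-.024,.179),bm2=(.091,.024,.179),tcp=(.1124,0,.148),fing=(.1124,0,.2)).items(): print(n,((proj(c,fx(F,P))-[270,70])*3.1).round(0))
crop(c,"s11",310,120,370,200,7)
c=grab("top"); crop(c,"t11",290,180,400,280,7)
E
```

```text
cam [0.51032106 0.43795831 0.63407201] [0.48707601 0.22905767]
bar_open [[207. 322.]]
be1 [[170. 301.]]
be2 [[245. 344.]]
bar_mid [[244. 263.]]
bm1 [[206. 243.]]
bm2 [[282. 284.]]
tcp [[216. 327.]]
fing [[223. 258.]]
```

View pics/s11.png

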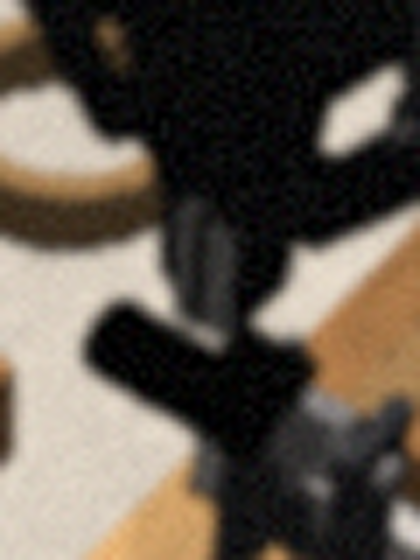

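View pics/t11.png

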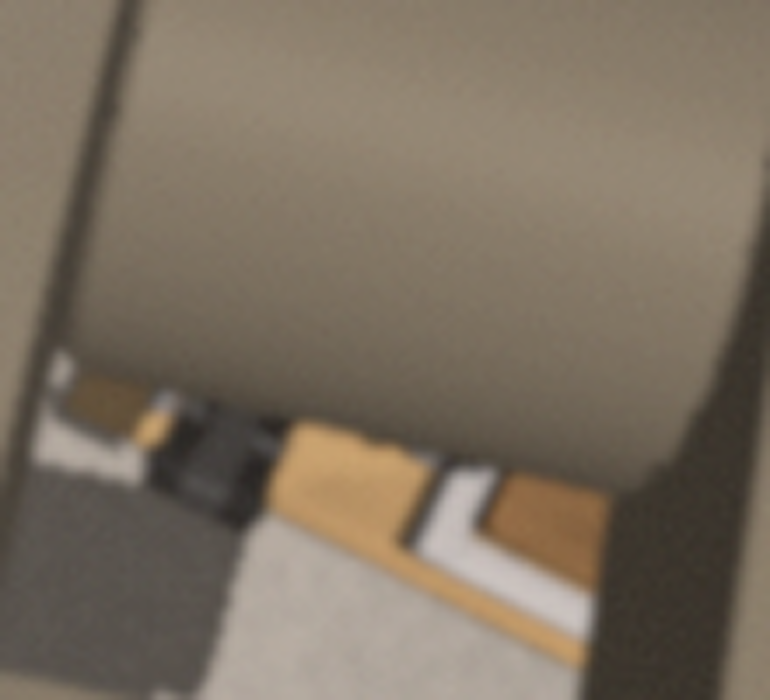

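```bash
python3 - <<'E'
from h import *
c=vision.camera("side")
for P in [(.1723,0,.148),(.1723,0,.166),(.1723,.014,.148),(.1723,-.014,.148)]: print(((proj(c,fx(F,P))-[270,70])*3.1).round(0))
st()
s=ctrl.sense(); print(s["force"],s["ft_torque"])
im=cv2.imread("pics/s9.png")[250:420,80:300]; cv2.imwrite("pics/s9c.png",cv2.convertScaleAbs(cv2.resize(im,None,fx=3.5,fy=3.5,interpolation=cv2.INTER_CUBIC),alpha=1.8,beta=20))
E
```

```text
[[148. 395.]]
[[149. 373.]]
[[170. 409.]]
[[126. 382.]]
t 10.55 tcp [0.5578 0.0017 0.1477] fix [ 0.113  -0.0005] f [ 0.9 -0.5 -0.5] w -0.0 q [-0.21  0.44  1.37  0.    1.33  0.23] yaw 64.8
[ 0.91770507 -0.49539758 -0.50360144] [ 0.01371899 -0.00765749  0.00490649]
```

View pics/s9c.png

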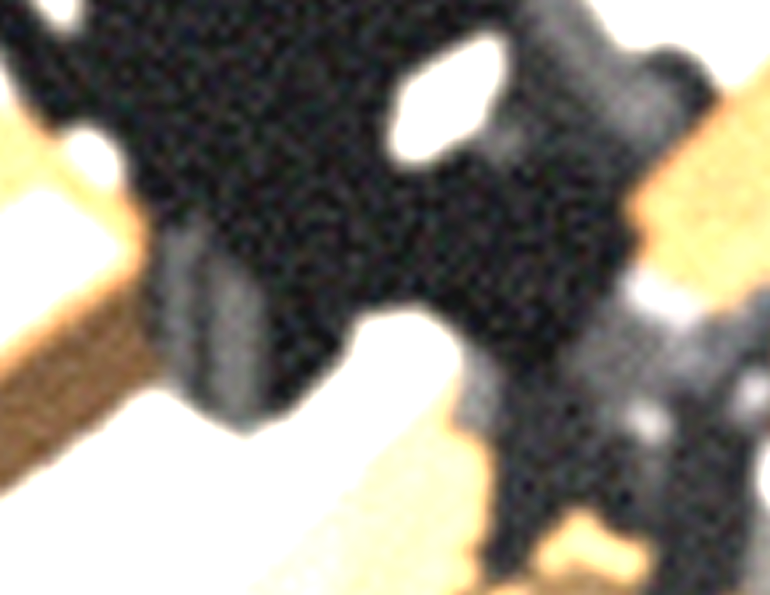

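The picture disagrees with the TCP height. The fingertip's lower end at (148,373) in the lever-approach view matches z≈0.166, not 0.148, so the tips sit about 18 mm above the reported point. The finger therefore passed over the bar and the lever is still open. I rise, go back out and come in lower.

```bash
python3 -m crank '[{"fingers":1,"tx":0,"ty":0,"tz":-0.3,"rx":0,"ry":0,"rz":0},{"fingers":1,"tx":0.3,"ty":0,"tz":-0.3,"rx":0,"ry":0,"rz":0},{"fingers":1,"tx":0.6,"ty":0,"tz":-0.3,"rx":0,"ry":0,"rz":0},{"fingers":1,"tx":0.6,"ty":0,"tz":-0.3,"rx":0,"ry":0,"rz":0},{"fingers":1,"tx":0.6,"ty":0,"tz":-0.1,"rx":0,"ry":0,"rz":0},{"fingers":1,"tx":0.6,"ty":0,"tz":0.18,"rx":0,"ry":0,"rz":0},{"fingers":1,"tx":0.6,"ty":0,"tz":0.18,"rx":0,"ry":0,"rz":0}]'
python3 - <<'E'
from h import *
st()
c=grab("side"); crop(c,"s12",290,120,390,220,6)
E
```

```text
t: 11.42
tcp_pos: [0.5821, 0.0557, 0.1282]
tool_rot: [-0.001, 0.844, 0.536, -0.002]
force: [-0.1, -0.6, -0.2]
gripper_width: 0.0
t 11.43 tcp [0.5821 0.0557 0.1282] fix [0.1723 0.0006] f [-0.1 -0.6 -0.2] w 0.0 q [-0.11  0.51  1.32 -0.    1.32  0.33] yaw 64.8
```

View pics/s12.png

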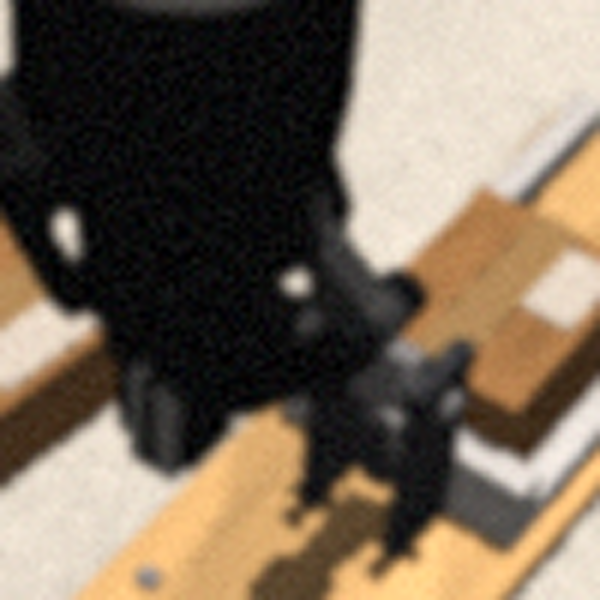

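The tip is now lower, at (170,470). Pushing again, and watching the force.

```bash
python3 -m crank '[{"fingers":1,"tx":-0.1,"ty":0,"tz":0,"rx":0,"ry":0,"rz":0},{"fingers":1,"tx":-0.2,"ty":0,"tz":0,"rx":0,"ry":0,"rz":0},{"fingers":1,"tx":-0.3,"ty":0,"tz":0,"rx":0,"ry":0,"rz":0},{"fingers":1,"tx":-0.4,"ty":0,"tz":0,"rx":0,"ry":0,"rz":0},{"fingers":1,"tx":-0.5,"ty":0,"tz":0,"rx":0,"ry":0,"rz":0},{"fingers":1,"tx":-0.55,"ty":0,"tz":0,"rx":0,"ry":0,"rz":0}]'
python3 - <<'E'
from h import *
st()
c=grab("side"); crop(c,"s13",290,120,390,220,6)
E
```

```text
t: 12.22
tcp_pos: [0.5599, 0.0057, 0.1303]
tool_rot: [0.0, 0.844, 0.536, 0.0]
force: [1.6, 1.4, 0.9]
gripper_width: 0.0003
t 12.22 tcp [0.5599 0.0057 0.1303] fix [ 0.1176 -0.0007] f [1.6 1.4 0.9] w 0.0 q [-0.2   0.46  1.39  0.    1.29  0.24] yaw 64.8
```

View pics/s13.png

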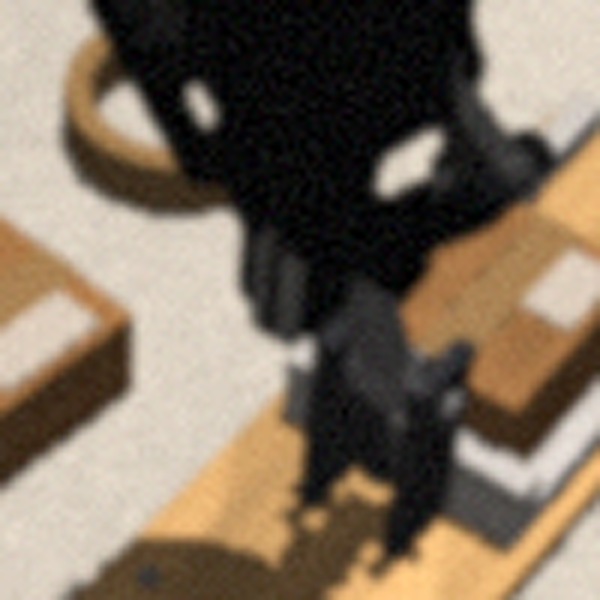

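The lever is now turning: the bar is behind the finger and its arm is rising at (370,350), with 2 N at the wrist. I continue past upright, rising slightly.

```bash
python3 -m crank '[{"fingers":1,"tx":-0.1,"ty":0,"tz":-0.04,"rx":0,"ry":0,"rz":0},{"fingers":1,"tx":-0.2,"ty":0,"tz":-0.08,"rx":0,"ry":0,"rz":0},{"fingers":1,"tx":-0.3,"ty":0,"tz":-0.12,"rx":0,"ry":0,"rz":0},{"fingers":1,"tx":-0.4,"ty":0,"tz":-0.12,"rx":0,"ry":0,"rz":0},{"fingers":1,"tx":-0.5,"ty":0,"tz":-0.12,"rx":0,"ry":0,"rz":0},{"fingers":1,"tx":-0.6,"ty":0,"tz":-0.12,"rx":0,"ry":0,"rz":0}]'
python3 - <<'E'
from h import *
st()
c=grab("side"); crop(c,"s14",290,120,390,220,6)
E
```

```text
t: 13.02
tcp_pos: [0.534, -0.0487, 0.1416]
tool_rot: [-0.0, 0.844, 0.536, -0.0]
force: [0.2, -0.6, 0.7]
gripper_width: 0.0002
t 13.03 tcp [ 0.534  -0.0487  0.1416] fix [ 0.0573 -0.0005] f [ 0.2 -0.6  0.7] w 0.0 q [-0.31  0.41  1.44 -0.    1.29  0.13] yaw 64.8
```

View pics/s14.png

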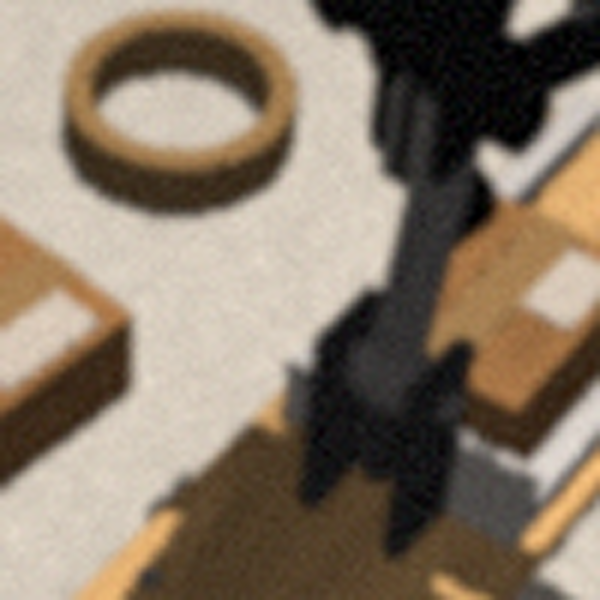

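The lever (390–430, 190–330) is about upright and still in contact. I continue past centre.

```bash
python3 -m crank '[{"fingers":1,"tx":-0.12,"ty":0,"tz":0,"rx":0,"ry":0,"rz":0},{"fingers":1,"tx":-0.24,"ty":0,"tz":0,"rx":0,"ry":0,"rz":0},{"fingers":1,"tx":-0.3,"ty":0,"tz":0,"rx":0,"ry":0,"rz":0},{"fingers":1,"tx":-0.3,"ty":0,"tz":0,"rx":0,"ry":0,"rz":0}]'
python3 - <<'E'
from h import *
st()
c=grab("side"); crop(c,"s15",290,120,390,220,6)
E
```

```text
t: 13.58
tcp_pos: [0.5215, -0.0756, 0.1418]
tool_rot: [0.0, 0.844, 0.536, 0.0]
force: [1.1, 0.3, 0.7]
gripper_width: 0.0003
t 13.57 tcp [ 0.5215 -0.0756  0.1418] fix [ 0.0277 -0.0008] f [1.1 0.3 0.7] w 0.0 q [-0.37  0.4   1.47  0.    1.28  0.07] yaw 64.8
```

View pics/s15.png

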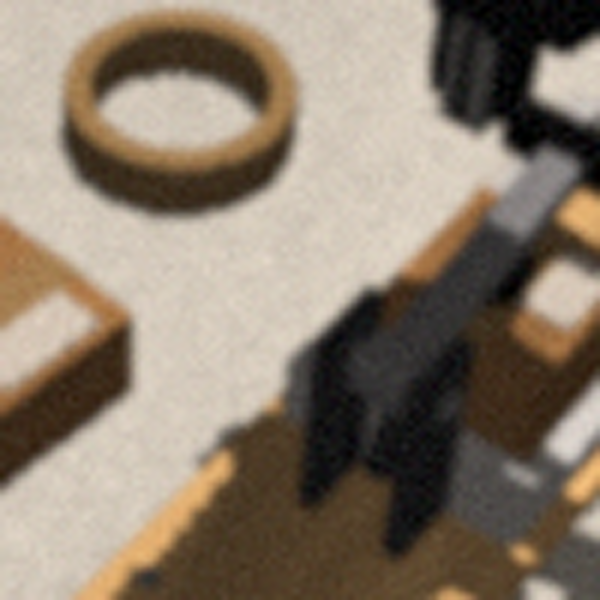

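The lever has snapped down over the carton. I rise away, move clear and check.

```bash
python3 -m crank '[{"fingers":1,"tx":0,"ty":0,"tz":-0.5,"rx":0,"ry":0,"rz":0},{"fingers":1,"tx":0,"ty":0,"tz":-1,"rx":0,"ry":0,"rz":0},{"fingers":1,"tx":0.5,"ty":-0.5,"tz":-1,"rx":0,"ry":0,"rz":0},{"fingers":1,"tx":1,"ty":-1,"tz":-1,"rx":0,"ry":0,"rz":0},{"fingers":1,"tx":1,"ty":-1,"tz":-1,"rx":0,"ry":0,"rz":0}]'
python3 -m crank '[{"fingers":1,"tx":0.5,"ty":-0.5,"tz":0,"rx":0,"ry":0,"rz":0},{"fingers":1,"tx":1,"ty":-1,"tz":0,"rx":0,"ry":0,"rz":0},{"fingers":1,"tx":1,"ty":-1,"tz":0,"rx":0,"ry":0,"rz":0}]'
python3 -m crank '[{"fingers":1,"tx":0.3,"ty":-0.5,"tz":0,"rx":0,"ry":0,"rz":0},{"fingers":1,"tx":0.3,"ty":-1,"tz":0,"rx":0,"ry":0,"rz":0},{"fingers":1,"tx":0.3,"ty":-1,"tz":0,"rx":0,"ry":0,"rz":0}]'
python3 - <<'E'
from h import *
st()
c=grab("side"); crop(c,"s16",280,90,460,260,4)
c=grab("top"); crop(c,"t16",290,180,470,310,4.4)
E
```

```text
t: 14.25
tcp_pos: [0.4724, 0.0606, 0.2422]
tool_rot: [0.0, 0.843, 0.537, 0.0]
force: [0.5, 0.2, 0.0]
gripper_width: -0.0004
t: 14.62
tcp_pos: [0.4248, 0.1932, 0.2418]
tool_rot: [-0.0, 0.843, 0.537, 0.0]
force: [0.3, -0.5, 0.5]
gripper_width: -0.0002
t: 15.0
tcp_pos: [0.3465, 0.2612, 0.242]
tool_rot: [0.0, 0.844, 0.537, 0.0]
force: [0.4, 0.2, -0.4]
gripper_width: 0.0002
t 15.0 tcp [0.3465 0.2612 0.242 ] fix [0.2573 0.3015] f [ 0.4  0.2 -0.4] w 0.0 q [ 0.37  0.15  1.52 -0.    1.48  0.81] yaw 65.0
```

View pics/s16.png

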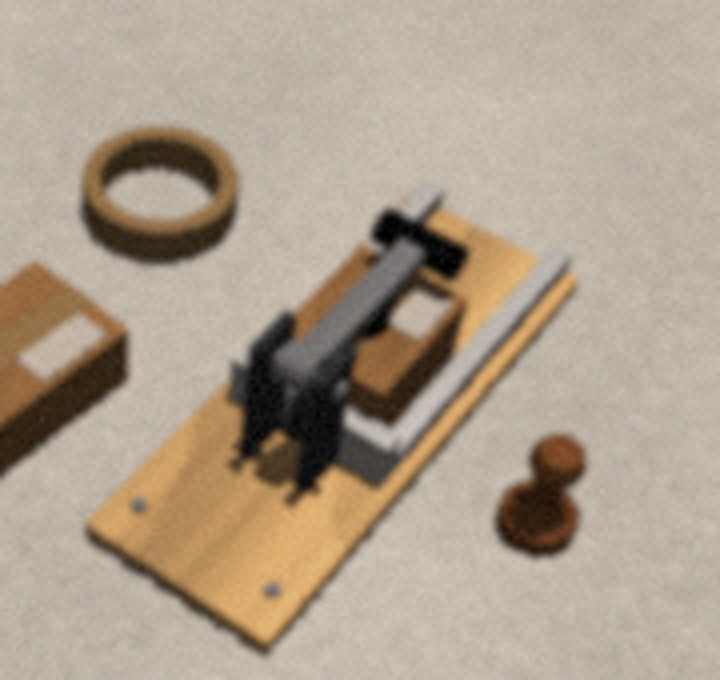

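View pics/t16.png

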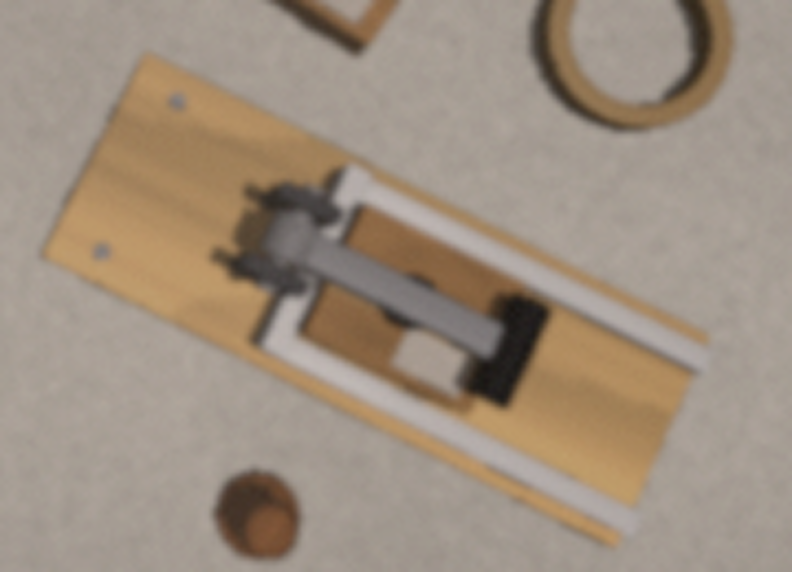

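```bash
python3 - <<'E'
from h import *
T=vision.camera("top");S=vision.camera("side")
t=lambda u,v:(290+u/4.4,180+v/4.4)
s=lambda u,v:(280+u/4,90+v/4)
for uv in[(362,207),(303,333),(470,410)]: print("T",inv(back(T,t(*uv),.062)).round(4))
for uv in[(364,248),(463,300),(388,393)]: print("S",inv(back(S,s(*uv),.062)).round(4))
print("bar T",inv(back(T,t(510,350),.085)).round(4),"S",inv(back(S,s(420,243),.085)).round(4))
print("pred front top corners T",(proj(T,fx(F,[(.03,-.032,.062),(.03,.032,.062),(-.05,.032,.062),(-.05,0,.08)]))-[290,180])*4.4)
crop(T,"t17",345,215,415,280,10)
E
```

```text
T [ 0.0301 -0.0292]
T [0.0298 0.0322]
T [-0.0502  0.0296]
S [-0.0468 -0.0276]
S [-0.0468  0.0313]
S [0.0285 0.0343]
bar T [-0.0495  0.    ] S [-0.0457  0.0026]
pred front top corners T [[364.84747283 201.54800017]
 [302.72389324 332.28339063]
 [467.18304803 414.83021534]
 [508.12387914 350.02934422]]
```

View pics/t17.png

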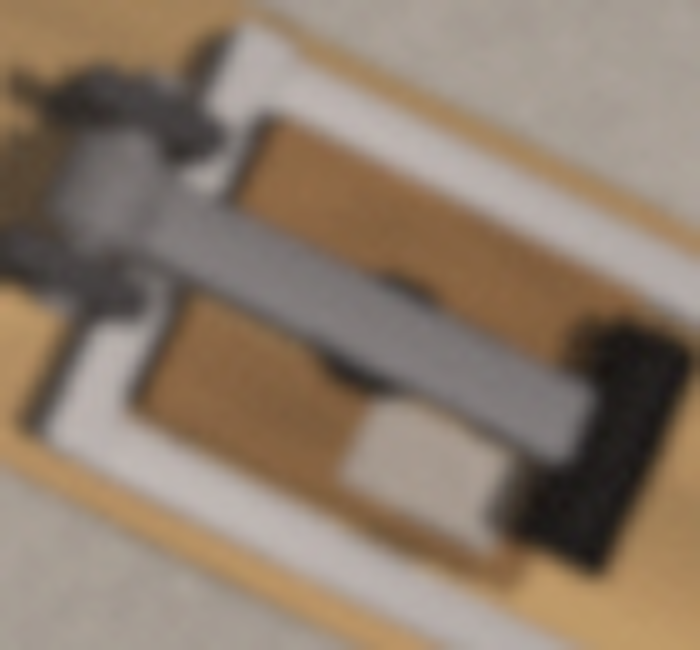

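The corners of the carton's front edge measure x = +0.030 at both ends and the cross-bar sits at x ≈ -0.050, so the carton is home and square and the lever is clamped. The thin dark strip along the stop is the part of the front face that stands above the stop bar, and it has even width. The other items look undisturbed. Handing in.

```bash
python3 -c "
from plant import workorder
print(workorder.hand_in())"
```

```text
the job is handed in; nothing more can be done
None
```

The carton is fully home against the end stop and the hold-down lever is clamped on it. I handed the job in with about 15 s used of the 48 s allowed, and no verdict was reported.

- **Push:** The carton slid about 43 mm along the channel with roughly 2 N, until the force rose to about 23 N at the stop. I then backed the fingers off and did not lift it.
- **Lever:** My first push missed because the fingertips sit about 18 mm higher than the reported tool point, so they passed over the bar. I came in about 20 mm lower, pushed the lever past upright, and it snapped down onto the carton.
- **Final check, top camera:** The front corners of the carton are at x = 30.1 and 29.8 mm, against the stop at 30 mm. The cross-bar is at x = -49.5 mm, against -50 mm when clamped. I read the clamp from the cross-bar's position and the foot on the carton's top; the joint angle was not measured.
- **Disagreement:** The side camera put the rear edge and the bar about 3 to 4 mm further towards the stop than expected, and the front corner at 28.5 mm. I put that down to calibration and reading error.
- **Surroundings:** The other carton, the tape roll and the stamp look unmoved. The arm was well clear with about zero force when I handed in.

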